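Shut a row of sample vials with one finger stroke

TASK

The bone samples in the five vials have dried, so shut the row: run your closed fingertips along it from the left end to the right, folding the hinged lids over one after the other, and press each one lightly until it is fully shut. Do not pick up any vial, leave all five seated in the rack, and do not disturb the bone plates or the small glass bottle beside it.

Things in the scene. Friction and masses are not known exactly. Their poses are not given: they have to be found in the camera images.
- rack: Light wooden block 52 x 200 x 36 mm high, fixed, with a row of five square 27 mm wells, 36 mm apart along its y axis, floors 9 mm above the origin (centre of its underside, on the bench). z up, x away from the robot (turned up to 0.35 rad), y left. vial1 to vial5 stand at x = 0, y = +72, +36, 0, -36, -72 mm. The flat top of a shut lid is 64 mm above the origin
- vial1: Clear square vial 26 x 26 x 52 mm, about 40 g, number 1 from the rack's +y end, loose in its well (0.6 mm play each side), with bone chips inside. Origin: centre of its underside; z up. Its captive white lid, 27 mm wide, 28 mm long plus a 3 mm tongue, 3 mm thick, is hinged at the rim on the vial's +y side, 14 mm from its axis
- vial1_lid (a joint): Lid angle in rad: 0 shut flat, 1.57 upright over its hinge on the vial's +y side, 1.9 leaning back at its stop; starts between 0.75 and 1.8. A finger moving along the rack's -y direction folds it over and shut. The hinge is stiff (0.01 N m): the lid stays where it is left and must be pressed down for the last of its travel
- vial2: Clear square vial 26 x 26 x 52 mm, about 40 g, number 2 from the rack's +y end, loose in its well (0.6 mm play each side), with bone chips inside. Origin: centre of its underside; z up. Its captive white lid, 27 mm wide, 28 mm long plus a 3 mm tongue, 3 mm thick, is hinged at the rim on the vial's +y side, 14 mm from its axis
- vial2_lid (a joint): Lid angle in rad: 0 shut flat, 1.57 upright over its hinge on the vial's +y side, 1.9 leaning back at its stop; starts between 0.75 and 1.8. A finger moving along the rack's -y direction folds it over and shut. The hinge is stiff (0.01 N m): the lid stays where it is left and must be pressed down for the last of its travel
- vial3: Clear square vial 26 x 26 x 52 mm, about 40 g, number 3 from the rack's +y end, loose in its well (0.6 mm play each side), with bone chips inside. Origin: centre of its underside; z up. Its captive white lid, 27 mm wide, 28 mm long plus a 3 mm tongue, 3 mm thick, is hinged at the rim on the vial's +y side, 14 mm from its axis
- vial3_lid (a joint): Lid angle in rad: 0 shut flat, 1.57 upright over its hinge on the vial's +y side, 1.9 leaning back at its stop; starts between 0.75 and 1.8. A finger moving along the rack's -y direction folds it over and shut. The hinge is stiff (0.01 N m): the lid stays where it is left and must be pressed down for the last of its travel
- vial4: Clear square vial 26 x 26 x 52 mm, about 40 g, number 4 from the rack's +y end, loose in its well (0.6 mm play each side), with bone chips inside. Origin: centre of its underside; z up. Its captive white lid, 27 mm wide, 28 mm long plus a 3 mm tongue, 3 mm thick, is hinged at the rim on the vial's +y side, 14 mm from its axis
- vial4_lid (a joint): Lid angle in rad: 0 shut flat, 1.57 upright over its hinge on the vial's +y side, 1.9 leaning back at its stop; starts between 0.75 and 1.8. A finger moving along the rack's -y direction folds it over and shut. The hinge is stiff (0.01 N m): the lid stays where it is left and must be pressed down for the last of its travel
- vial5: Clear square vial 26 x 26 x 52 mm, about 40 g, number 5 from the rack's +y end, loose in its well (0.6 mm play each side), with bone chips inside. Origin: centre of its underside; z up. Its captive white lid, 27 mm wide, 28 mm long plus a 3 mm tongue, 3 mm thick, is hinged at the rim on the vial's +y side, 14 mm from its axis
- vial5_lid (a joint): Lid angle in rad: 0 shut flat, 1.57 upright over its hinge on the vial's +y side, 1.9 leaning back at its stop; starts between 0.75 and 1.8. A finger moving along the rack's -y direction folds it over and shut. The hinge is stiff (0.01 N m): the lid stays where it is left and must be pressed down for the last of its travel
- bone_plate_09: Brown bone plate 39 x 57 x 6 mm, loose on the bench beyond the rack; a bystander. Origin: centre of its underside
- bone_plate_10: Brown bone plate 30 x 55 x 7 mm, loose on the bench beyond the rack; a bystander. Origin: centre of its underside
- bone_plate_18: Brown bone plate 40 x 56 x 8 mm, tapering at one end, loose on the bench beyond the rack; a bystander. Origin: centre of its underside
- weighing_bottle: Small stoppered glass weighing bottle, 38 mm across, 70 mm tall, upright on the bench on the robot's side of the rack; a bystander. Origin: centre of its underside
- stereo_microscope: The bench's stereo microscope, fixed, always in this place; it stands between where some arms start and the rack: keep the arm and gripper clear of it. Its foot is 0.26 x 0.18 m, its column and head rise over 0.4 m above the bench. Origin: on the bench, near the middle of its foot

How it is judged:
On the way, in this order (a step that is already met when the one before it is completed fails the run):
1. the lid of vial1 has been folded over (below 0.35 rad), the lids farther along the row not yet (value of joint vial1_lid below 0.35 rad).
2. the lid of vial2 has been folded over (below 0.35 rad), the lids farther along the row not yet (value of joint vial2_lid below 0.35 rad).
3. the lid of vial3 has been folded over (below 0.35 rad), the lids farther along the row not yet (value of joint vial3_lid below 0.35 rad).
4. the lid of vial4 has been folded over (below 0.35 rad), the lids farther along the row not yet (value of joint vial4_lid below 0.35 rad).
5. the lid of vial5 has been folded over (below 0.35 rad), the lids farther along the row not yet (value of joint vial5_lid below 0.35 rad).
At the end, for the whole second after the job is handed in: All five lids are shut to within 0.08 rad (about 2 mm at the lip), every vial stands upright in its well, within 3 mm of its floor and at rest, and the bystanders are within 12 mm of where they were (value of joint each of vial1_lid, vial2_lid, vial3_lid, vial4_lid, vial5_lid below 0.08 rad and z of each of vial1, vial2, vial3, vial4, vial5 in the frame of rack below 0.012 m and angle between each of vial1, vial2, vial3, vial4, vial5's own z axis and vertical below 0.1 rad and linear speed of each of vial1, vial2, vial3, vial4, vial5 below 0.02 m/s and distance of each of bone_plate_09, bone_plate_10, bone_plate_18, weighing_bottle from where it was at the start of the episode below 0.012 m); the robot touches nothing.
It fails at once if a vial is lifted more than 8 mm off the floor of its well (z of any of vial1, vial2, vial3, vial4, vial5 in the frame of rack above 0.017 m).
It fails at once if a vial or its lid is pressed with more than 35 N: the thin plastic cracks (contact force between the fingers and vial1 above 35 N or contact force between the fingers and vial2 above 35 N or contact force between the fingers and vial3 above 35 N or contact force between the fingers and vial4 above 35 N or contact force between the fingers and vial5 above 35 N).
It fails at once if a bone plate or the small glass bottle is moved more than 12 mm (distance of any of bone_plate_09, bone_plate_10, bone_plate_18, weighing_bottle from where it was at the start of the episode above 0.012 m).
It also fails if it takes over 54 s, if anything falls off the work surface, if the arm or the gripper's body presses on something with over 40 N, if the wrist force passes 120 N, or if a joint passes its speed limit or range.

ROBOT

A 7-joint arm with a two-finger parallel gripper is mounted at the origin on the work surface; the furniture and walls round the work are solid. World frame = base frame: x ahead of the robot, y to its left, z up, the work surface at z = 0. Lengths are in m, angles in rad, forces in N, time in s.
With the tool pointing down it reaches from about 0.375 to 0.925 m from the base axis. Payload 3.1 kg.
Tool frame: the origin (TCP) lies midway between the tips of the shut fingers; the grasp point (between the pads) lies robot.grip_depth behind it (robot.grip_depth is the distance from the TCP to the grasp point, in m); z points along the fingers, y is the line along which they close (so a half turn about z gives the same grasp; the last joint's range is limited). The gripper opens to 85 mm and grips with 20 to 120 N. Pads are 22 mm wide; open, the fingers measure 114 mm over their backs; the gripper's body (76 mm by 85 mm) begins 54 mm behind the grasp point. The pads swing forward as they close: fully open they stand 13 mm farther back than shut.
Start: joints at [-1.38, 0.383, 0.044, 1.598, -0.018, 1.161, -0.05], TCP at [0.185, 0.623, 0.198] pointing down, gripper open.
Joint ranges: [-2.61, 2.61], [-0.41, 2.15], [-1.48, 1.57], [0, 2.5], [-1.57, 4.71], [0.05, 1.97], [-2.85, 2.85]. Speed limits (rad/s): [2.79, 2.79, 3.14, 3.14, 3.14, 3.14, 3.14].

INTERFACE

Orientations are given as a unit quaternion [w, x, y, z].
In Python, from cell import robot gives the robot as it stands.
- The arm moves only by the shell command python3 shift.py 'ROWS'. ROWS is a JSON list of rows, 1 to 8 of them, each an object with the fields dx, dy, dz (the shift in units of 50 mm), spin (a turn about the tool's z in rad), jaw (the finger opening in m); a field left out counts as zero (the opening has to be given); each row is the pose to reach, as a shift and turn from the pose commanded when the command began, along the tool's axes at that moment; what a row does not reach only later rows make up. A row lasts 1/8 s, in which the tool goes at most 0.0625 m and 0.188 rad, less where a joint would pass 70% of its speed; a pose out of reach is approached as far as the arm can. The fingers move at their own pace and stop on an object; the grip force is fixed at half the most. Time passes only in rows, so rows that do not move let the fingers close. It prints the time, the measured TCP pose, the force, the opening and the grip force at its end. Input that does not fit is refused with a message, and nothing moves.
- robot.read_state(): the state, without advancing time (a new reading comes with each control period).
- robot.get_image(name): name is "scene" or "top"; returns a dict with "img" (420x560x3 uint8, red, green, blue), "fovy" (degrees; the focal length in pixels is half the picture's height over the tangent of half this angle, whatever the lens; pixels are square), "cx", "cy" (the principal point, pixels), "eye" and "attitude" of the camera in the world. Camera axes: x right, y down, z forward; pixel columns grow to the right and rows downward; lengths in m; the calibration is good to about 2 mm. A picture is of the moment at which its call begins. There is no depth.
- robot.sign_off(): hands the job in; it is judged then, once.
The state is a dict: "t": time; "joints": joint angles; "joint_velocities": joint speeds; "joint_efforts": joint torques, N m; "position": TCP position; "tool_rot": TCP orientation; "force": force on the tool from outside, world axes, zero at the start; "moment": the same for the moment, N m; "gripper_width": finger opening in m; "finger_force": force on a finger pad.
Only numpy, scipy, OpenCV 4.12 (cv2) and the standard library are available. Lean on these libraries where they do the work, as an engineer would, in place of code of your own. Each camera call takes 0.05 s, during which the arm holds its last target. There are 200 camera calls.

## Working session

There is one attempt and no reset: what is moved stays moved. The work goes in short steps, Python scripts to look and compute and a shell command to move; the robot and the scene stay as the last step left them, time stands still between calls to the robot, and variables do not carry over. Pictures are saved under pics/ and viewed, at most 10 in all, crops included, and the job is handed in when it is done.

```bash
ls; mkdir -p pics
python3 - <<'E'
from cell import robot
import cv2
for n in ["scene","top"]:
    d=robot.get_image(n); cv2.imwrite(f"pics/{n}0.png",d["img"][:,:,::-1])
    print(n,{k:v for k,v in d.items() if k!="img"})
s=robot.read_state();print(s, robot.grip_depth)
E
```

```text
cell.py
pics
shift.py
scene {'fovy': 47.3318713503083, 'cx': 273.7774179848508, 'cy': 211.15608661982318, 'eye': array([0.12807362, 0.51267162, 0.82853781]), 'attitude': array([ 0.11087684, -0.23841509,  0.88965718, -0.37332918])}
top {'fovy': 51.031608623925976, 'cx': 280.96904577867997, 'cy': 210.34650213601182, 'eye': array([ 0.46183459, -0.14132369,  1.36430973]), 'attitude': array([-0.01861652,  0.71097264, -0.70257719,  0.02359262])}
{'t': 0.1, 'joints': array([-1.3797896 ,  0.38374783,  0.04379072,  1.59946933, -0.01788372,
        1.16118635, -0.04991185]), 'joint_velocities': array([ 0.00080664, -0.00216872,  0.00174024, -0.002408  , -0.00037427,
       -0.00032442,  0.00018332]), 'joint_efforts': array([ 2.63168120e-03, -4.34725249e+01,  1.02912471e+00, -2.50452286e+01,
        1.08177471e-02,  5.49595017e-03,  9.91406722e-06]), 'position': array([0.18483665, 0.62216741, 0.19699136]), 'tool_rot': array([-1.12181824e-04,  1.43844403e-01,  9.89599578e-01, -1.20442729e-03]), 'force': array([-0.23796163,  0.36699594,  0.09315764]), 'moment': array([-0.01447967,  0.0159706 , -0.05982548]), 'finger_force': 0.0, 'gripper_width': 0.08517910844280609} 0.0187
```

View pics/scene0.png

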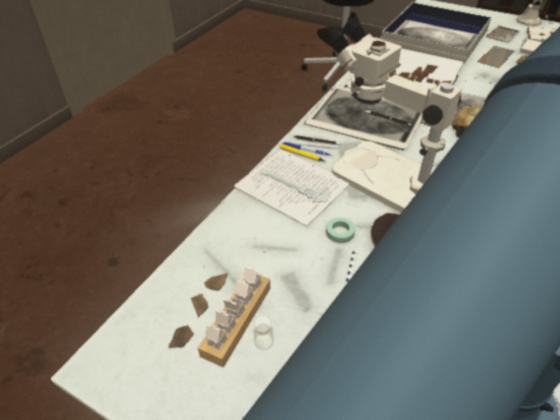

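View pics/top0.png

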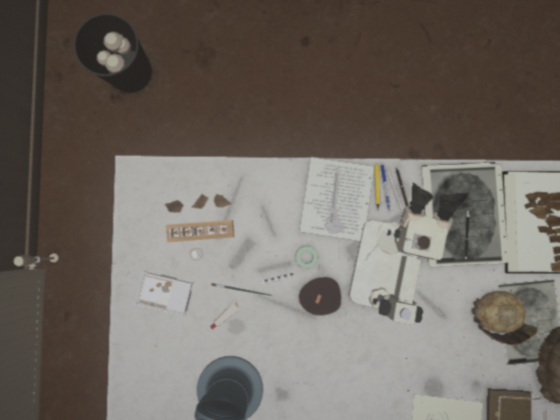

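The scene view shows the rack at about (235,320), with its lids up, the glass bottle at (263,330) and the plates at (180,336), (199,304) and (216,282). In the top view the rack is at about (200,231), the bottle at (196,254) and the plates on row ~203. I'll check the projections and enlarge both.

```bash
cat > h.py <<'E'
import numpy as np,cv2
from scipy.spatial.transform import Rotation as R
def rot(q): return R.from_quat(np.r_[q[1:],q[0]]).as_matrix()
def cam(d):
    return 210/np.tan(np.radians(d["fovy"])/2),d["cx"],d["cy"],np.array(d["eye"]),rot(d["attitude"])
def proj(c,p):
    f,cx,cy,e,M=c; v=(np.atleast_2d(p)-e)@M; return np.c_[cx+f*v[:,0]/v[:,2],cy+f*v[:,1]/v[:,2]]
def ray(c,u):
    f,cx,cy,e,M=c; return e,M@np.array([(u[0]-cx)/f,(u[1]-cy)/f,1])
def plane(c,u,z):
    e,r=ray(c,u); return e+r*(z-e[2])/r[2]
E
python3 - <<'E'
from cell import robot
from h import *
for n,(x,y,w,hh) in dict(scene=(160,250,130,120),top=(150,185,100,85)).items():
    d=robot.get_image(n); c=cam(d)
    print(n,c[4].round(3).tolist(),proj(c,[[0,0,0],[.185,.623,.2],[.5,0,0]]).round(1))
    cv2.imwrite(f"pics/{n}1.png",cv2.resize(d["img"][y:y+hh,x:x+w,::-1],None,fx=6 if n=="scene" else 7,fy=6 if n=="scene" else 7,interpolation=cv2.INTER_CUBIC)[:600,:800])
    for u in ([(235,330)] if n=="scene" else [(167,240),(166,224),(234,237),(233,221)]): print(plane(c,u,.036))
E
```

```text
scene [[-0.862, -0.341, 0.375], [-0.507, 0.608, -0.611], [-0.019, -0.717, -0.697]] [[493.4 396.8]
 [160.2 820.6]
 [253.  283.6]]
[0.45522648 0.13165882 0.036     ]
top [[0.012, -0.998, 0.06], [-1.0, -0.012, -0.007], [0.007, -0.06, -0.998]] [[229.2 388.7]
 [-18.4 340.2]
 [232.3 223.8]]
[0.44782746 0.19140621 0.036     ]
[0.49588414 0.19571584 0.036     ]
[ 0.45917532 -0.00971661  0.036     ]
[ 0.50732997 -0.0058329   0.036     ]
```

View pics/scene1.png

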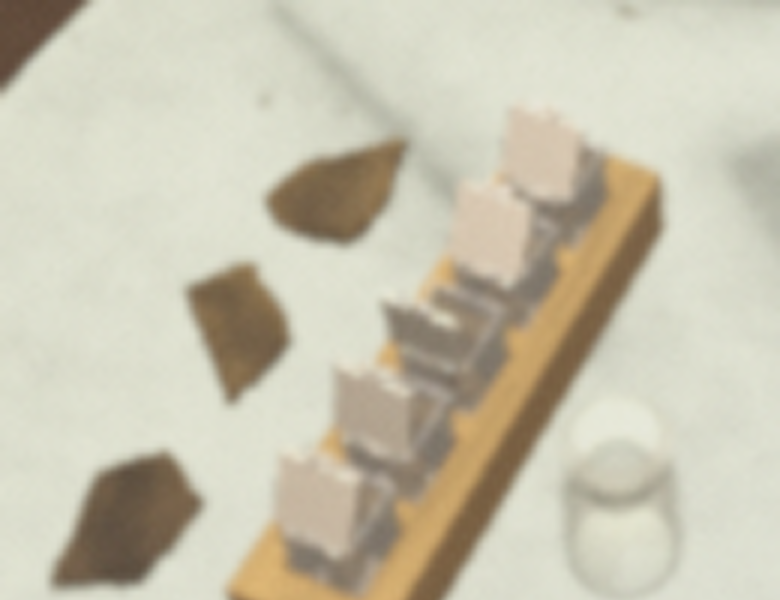

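View pics/top1.png

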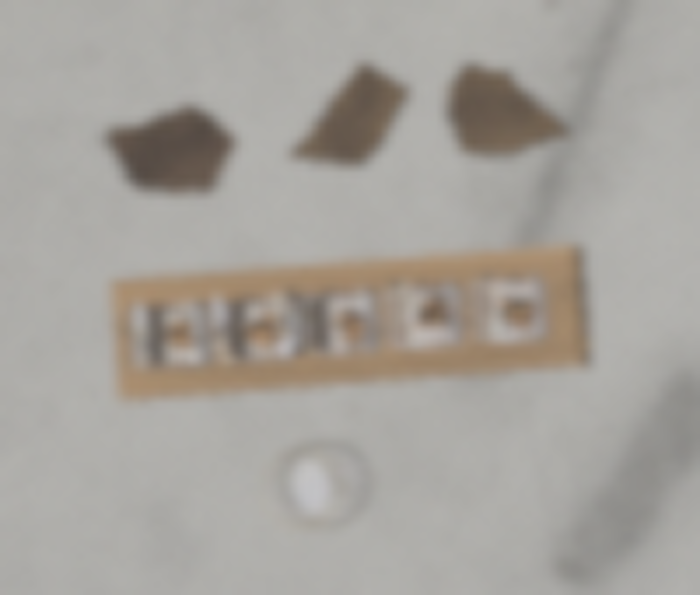

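```bash
cat > fit.py <<'E'
from cell import robot
from h import *
from scipy.optimize import least_squares
S=cam(robot.get_image("scene"));T=cam(robot.get_image("top"))
cs=lambda x,y:(x/6+160,y/6+250); ct=lambda x,y:(x/7+150,y/7+185)
obs=[(S,(-26,-100),cs(660,180)),(S,(26,100),cs(235,590)),(S,(26,-100),cs(590,150)),
 (T,(26,100),ct(112,283)),(T,(26,-100),ct(572,248)),(T,(-26,100),ct(122,398)),(T,(-26,-100),ct(579,364))]
def res(p,full=False):
    c,s=np.cos(p[2]),np.sin(p[2]); r=[]
    for C,l,u in obs:
        l=np.array(l)/1000; P=[p[0]+c*l[0]-s*l[1],p[1]+s*l[0]+c*l[1],p[3]]
        r+=list(proj(C,P)[0]-u)
    return np.array(r)
o=least_squares(lambda p:res(p),[.477,.093,.05,.036],loss="soft_l1"); print(o.x.round(4)); print(res(o.x).reshape(-1,2).round(1))
# bottle (base / top), from top view
print("bottle",plane(T,ct(325,483),.06))
# verify overlay: vial lid-hinge predictions
x,y,w,_=o.x;c,s=np.cos(w),np.sin(w)
img=robot.get_image("scene")["img"][:,:,::-1].copy()
img=cv2.resize(img[250:370,160:290],None,fx=6,fy=6,interpolation=cv2.INTER_CUBIC)[:600]
for k in range(5):
    a=72-36*k
    for l in [(-13.5,a+14),(13.5,a+14),(-13.5,a-13),(13.5,a-13)]:
        P=[x+(c*l[0]-s*l[1])/1000,y+(s*l[0]+c*l[1])/1000,.061]
        u=(proj(S,P)[0]-[160,250])*6; cv2.circle(img,tuple(int(v) for v in u),4,(0,0,255) if l[1]>a else (255,0,0),-1)
cv2.imwrite("pics/ov.png",img)
E
python3 fit.py
```

```text
[0.4752 0.0947 0.0817 0.0305]
[[ 1.4  0.4]
 [-0.4  1. ]
 [-9.  -2.9]
 [ 0.2 -0.4]
 [ 0.5 -0. ]
 [-0.3  0.4]
 [ 0.6  0.6]]
bottle [0.40791148 0.09768415 0.06      ]
```

View pics/ov.png

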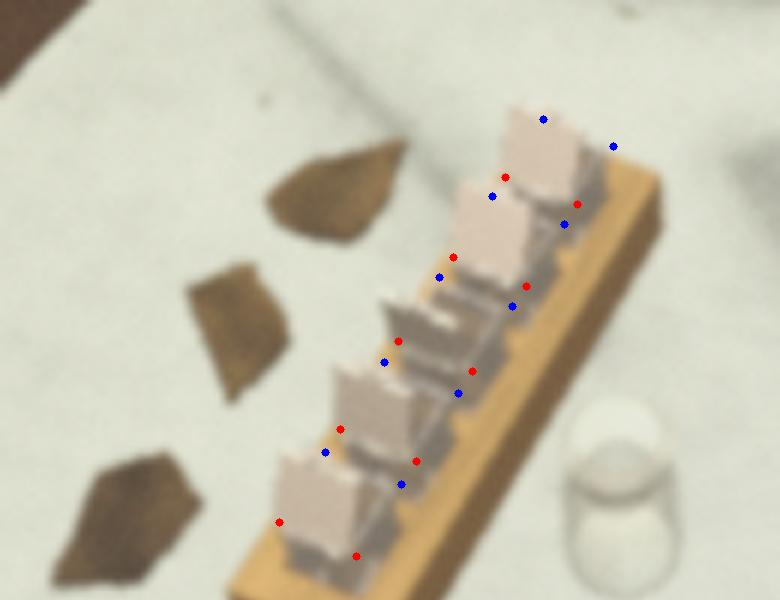

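The overlay fits: the red hinge points land on the lid bases. Lid 3 looks foreshortened and dark, so it's leaning back, and the others lean forward or stand upright. The third scene corner was misread, so I'll drop it and refit.

```bash
sed -i 's/,(S,(26,-100),cs(590,150))//' fit.py
cat >> fit.py <<'E'
t=robot.read_state(); M=rot(t["tool_rot"]); p=t["position"]
yaw=np.arctan2(M[1,0],M[0,0]); print("tool x yaw",yaw,"need x along rack +-y: turn", [(-(w+k*np.pi/2-yaw)+np.pi)%(2*np.pi)-np.pi for k in (1,-1)])
for n,(l,z) in dict(pre=((0,125),.12),start=((0,125),.073)).items():
    q=np.array([x+(c*l[0]-s*l[1])/1000,y+(s*l[0]+c*l[1])/1000,z]); print(n,q.round(4),"tool shift",(M.T@(q-p)).round(4))
E
python3 fit.py
```

```text
[0.4759 0.0948 0.0905 0.0322]
[[ 0.8 -0.4]
 [-0.5  0.7]
 [-0.1 -0.3]
 [ 0.3 -0.5]
 [-0.4  0.4]
 [ 0.5  0. ]]
bottle [0.40791148 0.09768415 0.06      ]
tool x yaw 2.8528415400001848 need x along rack +-y: turn [np.float64(1.1915756801860828), np.float64(-1.9500169734037103)]
pre [0.4646 0.2193 0.12  ] tool shift [-0.3829 -0.3075  0.0783]
start [0.4646 0.2193 0.073 ] tool shift [-0.3829 -0.3075  0.1253]
```

Measured from two views, the rack is at (0.476, 0.095) with yaw about 0.09, and its top face comes out 32 mm high against 36 mm in the text. Next I close the fingers and go to a point beyond the left end, with the pad width along the row.

The rows are not in the units I measure in: shifts go in units of 50 mm. I convert before sending: -0.383 m is -7.66, -0.3075 m is -6.15.

```bash
python3 shift.py '[{"dx": -1,"dy": -0.8,"dz": 0.2,"spin": 0.15,"jaw": 0},{"dx": -2,"dy": -1.6,"dz": 0.4,"spin": 0.3,"jaw": 0},{"dx": -3,"dy": -2.4,"dz": 0.6,"spin": 0.45,"jaw": 0},{"dx": -4,"dy": -3.2,"dz": 0.8,"spin": 0.6,"jaw": 0},{"dx": -5,"dy": -4,"dz": 1,"spin": 0.75,"jaw": 0},{"dx": -6,"dy": -4.8,"dz": 1.2,"spin": 0.9,"jaw": 0},{"dx": -6.9,"dy": -5.54,"dz": 1.4,"spin": 1.05,"jaw": 0},{"dx": -7.66,"dy": -6.15,"dz": 1.56,"spin": 1.19,"jaw": 0}]'; python3 shift.py '[{"jaw": 0},{"jaw": 0}]'
cat > rk.py <<'E'
from cell import robot
from h import *
x,y,w=.4759,.0948,.0905
def rk():
    s=robot.read_state(); p=s["position"]; d=R.from_euler('z',-w).apply(p-[x,y,0]); M=rot(s["tool_rot"])
    print("rack mm",(d*1000).round(1),"tool x yaw-rack",(np.arctan2(M[1,0],M[0,0])-w-np.pi/2).round(4),"tilt",M[2].round(3),"F",s["force"].round(1),"w",round(s["gripper_width"],4),"t",s["t"])
rk()
E
python3 rk.py
python3 - <<'E'
from cell import robot
import cv2
d=robot.get_image("scene")["img"]; cv2.imwrite("pics/s2.png",cv2.resize(d[220:400,120:320,::-1],None,fx=3.3,fy=3.3,interpolation=cv2.INTER_CUBIC))
E
```

```text
t: 1.5
position: [0.4659, 0.2177, 0.1205]
tool_rot: [0.0, 0.676, 0.737, 0.001]
force: [1.0, 0.5, 1.7]
gripper_width: 0.0003
finger_force: 0.0
t: 1.75
position: [0.4646, 0.2196, 0.1204]
tool_rot: [-0.0, 0.674, 0.739, 0.0]
force: [-1.4, 0.6, 0.7]
gripper_width: -0.0
finger_force: 0.0
rack mm [1.000e-01 1.254e+02 1.204e+02] tool x yaw-rack 0.0015 tilt [ 0.001 -0.    -1.   ] F [-1.4  0.6  0.7] w -0.0 t 1.75
```

View pics/s2.png

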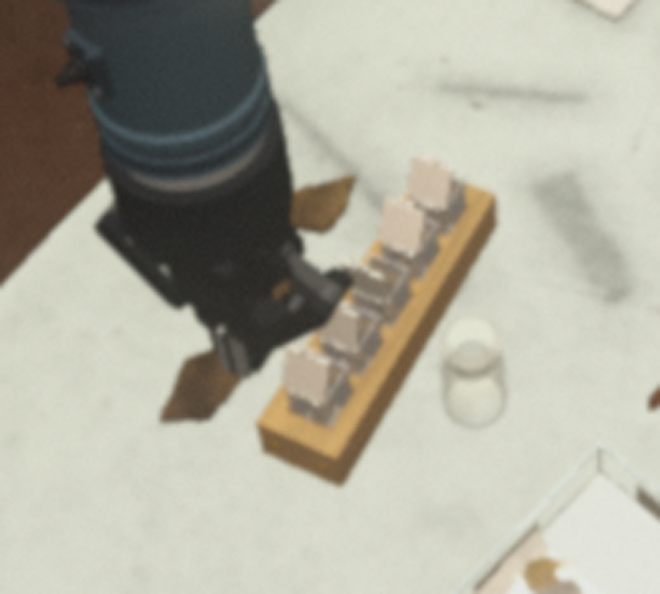

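Run:
```python
from cell import robot
from h import *
S=cam(robot.get_image("scene"))
print(((proj(S,[[.4646,.2196,.12],[.4646,.2196,.19]])-[120,220])*3.3).round())
```

```text
[[255. 397.]
 [235. 318.]]
```

Run:
```python
from cell import robot
from h import *
d=robot.get_image("scene");S=cam(d);im=cv2.resize(d["img"][280:360,150:250,::-1],None,fx=7,fy=7,interpolation=cv2.INTER_CUBIC)
for z in (.12,.14,.16):
  u=(proj(S,[.4646,.2196,z])[0]-[150,280])*7; cv2.circle(im,tuple(int(v) for v in u),3,(0,0,255),-1)
im=cv2.convertScaleAbs(im,alpha=1.5,beta=20)
cv2.imwrite("pics/s3.png",im)
```

```text
(no output)
```

View pics/s3.png

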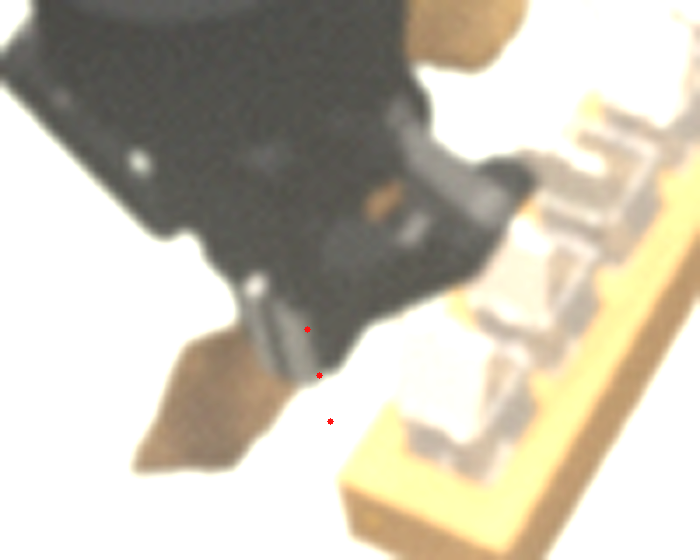

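Run:
```python
from cell import robot
from h import *
o=[]
for n in ("scene","top"):
  d=robot.get_image(n);S=cam(d);b=cv2.imread(f"pics/{n}0.png");c=d["img"][:,:,::-1].copy()
  df=cv2.GaussianBlur(cv2.absdiff(b,c).max(2),(3,3),0)
  pts=proj(S,[[.4646,.2196,z] for z in (.12,.16)]); u0=(pts[0]-[40,45]).astype(int)
  a=[cv2.resize(k[u0[1]:u0[1]+70,u0[0]:u0[0]+80],None,fx=5,fy=5,interpolation=cv2.INTER_CUBIC) for k in (c,cv2.cvtColor(np.clip(df*4.,0,255).astype(np.uint8),8))]
  for p in pts:
    for i in a: cv2.circle(i,tuple(int(v) for v in (p-u0)*5+2),2,(0,0,255),-1)
  o.append(np.hstack(a)[:300])
cv2.imwrite("pics/s4.png",np.vstack(o))
```

```text
(no output)
```

View pics/s4.png

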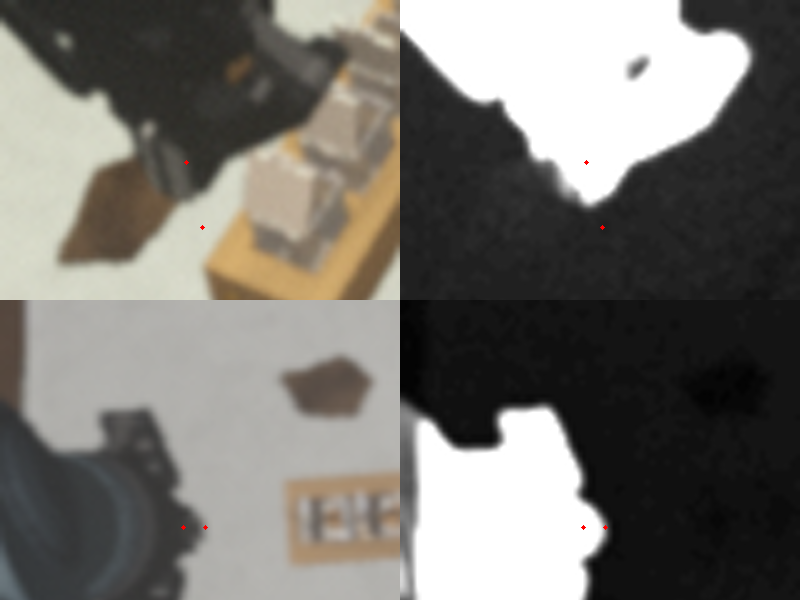

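In the top view the tip sits at the predicted place. In the scene view it looks about 10 mm higher than the nominal TCP, so I'll judge the pressing height by force. Next I go down beside the left end and sweep over lid 1.

```bash
python3 shift.py '[{"dz": 0.48,"jaw": 0},{"dz": 0.92,"jaw": 0},{"dx": -0.2,"dz": 0.92,"jaw": 0},{"dx": -0.4,"dz": 0.92,"jaw": 0},{"dx": -0.6,"dz": 0.92,"jaw": 0},{"dx": -0.8,"dz": 0.92,"jaw": 0},{"dx": -0.96,"dz": 0.92,"jaw": 0},{"dx": -1.1,"dz": 0.92,"jaw": 0}]'; python3 shift.py '[{"jaw": 0}]'; python3 rk.py
```

```text
t: 3.0
position: [0.4699, 0.1639, 0.0745]
tool_rot: [0.0, 0.674, 0.739, 0.0]
force: [-0.3, 0.9, -0.4]
gripper_width: 0.0002
finger_force: 0.0
t: 3.12
position: [0.4698, 0.1638, 0.0743]
tool_rot: [0.0, 0.674, 0.738, -0.0]
force: [0.1, -0.0, -0.2]
gripper_width: 0.0001
finger_force: 0.0
rack mm [ 0.2 69.2 74.3] tool x yaw-rack 0.0003 tilt [-0. -0. -1.] F [ 0.1 -0.  -0.2] w 0.0001 t 3.125
```

Scaled: 0.006 m is 0.12, 0.004 m is 0.08.

```bash
python3 shift.py '[{"dz": 0.04,"jaw": 0},{"dz": 0.08,"jaw": 0},{"dz": 0.12,"jaw": 0},{"dz": 0.12,"jaw": 0}]'; python3 rk.py
```

```text
t: 3.62
position: [0.4695, 0.1646, 0.068]
tool_rot: [-0.0, 0.674, 0.739, -0.0]
force: [-0.7, -0.3, -0.8]
gripper_width: 0.0004
finger_force: 0.0
rack mm [-0.1 70.  68. ] tool x yaw-rack 0.0019 tilt [-0.    -0.001 -1.   ] F [-0.7 -0.3 -0.8] w 0.0004 t 3.625
```

Scaled: 0.003 m is 0.06, 0.002 m is 0.04.

```bash
python3 shift.py '[{"dz": 0.02,"jaw": 0},{"dz": 0.04,"jaw": 0},{"dz": 0.06,"jaw": 0}]' | grep -E "pos|force"; python3 shift.py '[{"dz": 0.02,"jaw": 0},{"dz": 0.02,"jaw": 0}]'| grep -E "pos|force"
```

```text
position: [0.4698, 0.1645, 0.0652]
force: [-0.3, 0.2, -1.3]
finger_force: 0.0
position: [0.4696, 0.1645, 0.0642]
force: [-0.6, -0.6, -0.4]
finger_force: 0.0
```

```bash
python3 - <<'E'
from cell import robot
from h import *
o=[]
for n,(x,y,w,hh) in dict(scene=(180,260,100,110),top=(150,205,100,50)).items():
  d=robot.get_image(n)["img"][:,:,::-1]
  o.append(cv2.resize(d[y:y+hh,x:x+w],None,fx=4,fy=5,interpolation=cv2.INTER_CUBIC))
o=[cv2.resize(o[0],(400,550)),np.vstack([o[1],np.zeros((300,400,3),np.uint8)])]
cv2.imwrite("pics/s5.png",np.hstack(o))
E
python3 rk.py
```

```text
rack mm [ 0.2 69.9 64.3] tool x yaw-rack 0.0015 tilt [ 0.  0. -1.] F [ 0.4 -0.1 -0. ] w 0.0003 t 4.35
```

View pics/s5.png

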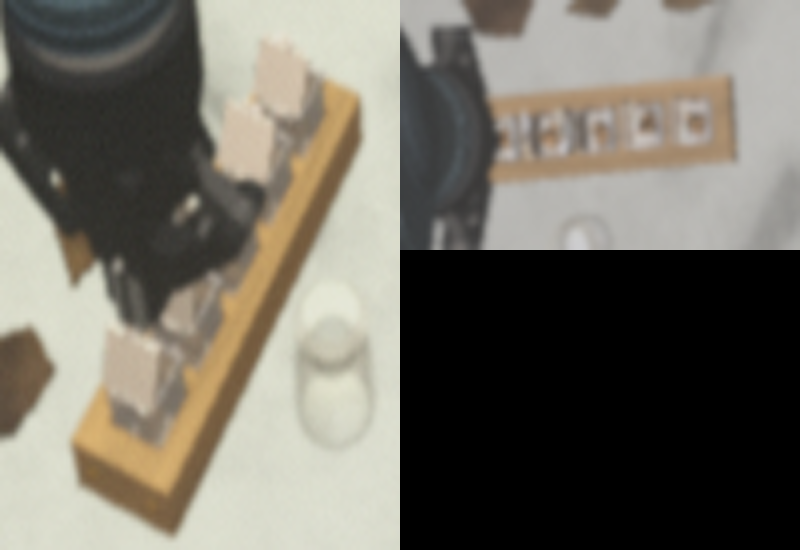

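Lid 1 is still up and nothing was touched. The visible tip is at about (215,325) in the scene view, so the real fingertip is not where the nominal TCP says. I'll triangulate it.

Run:
```python
from cell import robot
from h import *
D={n:robot.get_image(n) for n in ("scene","top")}
S=cam(D["scene"]);T=cam(D["top"])
P=np.array([.4696,.1645,.0643])
print("nominal",proj(S,P),proj(T,P))
for z in (.08,.09,.1,.11): print(z,proj(S,[*P[:2],z])[0].round(1), plane(S,(215,325),z).round(4), plane(T,(174,232),z).round(4))
x,y,w=.4759,.0948,.0905
# lid1 tip corners at various angles in scene
for a in (.6,.9,1.2,1.5,1.8):
  L=[[lx,86-31*np.cos(a),61+31*np.sin(a)] for lx in(-13.5,13.5)]
  W=R.from_euler('z',w).apply(np.array(L)/1000)+[x,y,0]; print(a,(proj(S,W)-[180,260])*[4,5],)
b=cv2.imread("pics/scene0.png"); c=D["scene"]["img"][:,:,::-1]
i=[cv2.resize(k[300:370,180:250],None,fx=5.6,fy=8,interpolation=cv2.INTER_CUBIC) for k in (b,c)]
cv2.imwrite("pics/s6.png",np.hstack(i))
```

```text
nominal [[217.24462487 331.80082051]] [[173.9358047  232.77288665]]
0.08 [216.4 327.1] [0.4742 0.1622 0.08  ] [0.4718 0.1607 0.08  ]
0.09 [215.8 324. ] [0.4696 0.1669 0.09  ] [0.4717 0.1583 0.09  ]
0.1 [215.2 320.9] [0.465  0.1716 0.1   ] [0.4716 0.156  0.1   ]
0.11 [214.6 317.7] [0.4604 0.1762 0.11  ] [0.4715 0.1536 0.11  ]
0.6 [[182.39889339 330.24479454]
 [130.76795531 303.48997263]]
0.9 [[174.09639192 333.77007697]
 [122.0238924  306.70864068]]
1.2 [[164.155303   344.57636364]
 [111.67343654 317.14187757]]
1.5 [[153.4557941  361.8663488 ]
 [100.63594313 334.02356743]]
1.8 [[143.00156027 384.15042933]
 [ 89.94868389 355.90167384]]
```

View pics/s6.png

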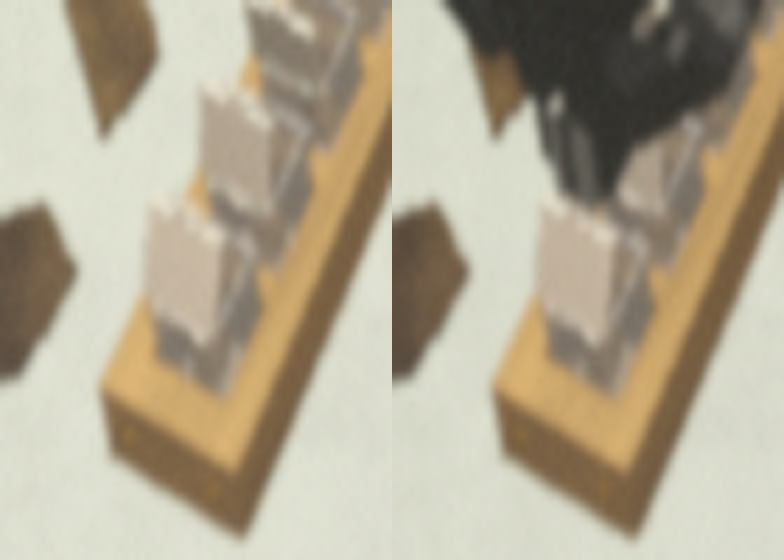

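The tip sits behind lid 1, seems to have ridden over its top, and its visible end is about 14 mm above the nominal TCP. I'll back off and touch the bench beside the rack to calibrate the true tip height.

```bash
python3 shift.py '[{"dz": -0.8,"jaw": 0},{"dx": 0.6,"dz": -0.9,"jaw": 0},{"dx": 1.2,"dz": -0.9,"jaw": 0},{"dx": 1.2,"jaw": 0},{"dx": 1.2,"dz": 0.8,"jaw": 0},{"dx": 1.2,"dz": 1.16,"jaw": 0},{"dx": 1.2,"dz": 1.24,"jaw": 0},{"dx": 1.2,"dz": 1.24,"jaw": 0}]' | grep -E "pos|^force"; python3 rk.py
for i in 1; do python3 shift.py '[{"dz": 0.04,"jaw": 0},{"dz": 0.04,"jaw": 0}]' | grep -E "pos|^force"; done; python3 shift.py '[{"dz": 0.04,"jaw": 0},{"dz": 0.04,"jaw": 0}]' | grep -E "pos|^force"
```

```text
position: [0.4653, 0.2245, 0.0031]
force: [0.2, -0.4, -0.0]
rack mm [  1.1 130.2   3.1] tool x yaw-rack 0.0011 tilt [ 0.001  0.002 -1.   ] F [ 0.2 -0.4 -0. ] w -0.0003 t 5.45
position: [0.4649, 0.2247, 0.0012]
force: [0.4, 0.2, -0.1]
position: [0.4641, 0.2243, -0.0017]
force: [-0.7, 1.2, -1.1]
```

Scaled: 0.004 m is 0.08, 0.002 m is 0.04.

```bash
python3 shift.py '[{"dz": 0.04,"jaw": 0},{"dz": 0.08,"jaw": 0},{"dz": 0.08,"jaw": 0}]' | grep -E "pos|^force";  python3 shift.py '[{"dz": 0.04,"jaw": 0},{"dz": 0.04,"jaw": 0}]' | grep -E "pos|^force"
```

```text
position: [0.464, 0.2241, -0.006]
force: [0.6, -0.6, -0.0]
position: [0.4641, 0.2241, -0.0079]
force: [0.6, -0.3, 0.8]
```

```bash
python3 shift.py '[{"dz": 0.03,"jaw": 0},{"dz": 0.03,"jaw": 0}]' | grep -E "pos|^force"
```

```text
position: [0.4641, 0.2242, -0.0094]
force: [-0.7, -0.1, -1.1]
```

```bash
python3 shift.py '[{"dz": 0.03,"jaw": 0},{"dz": 0.03,"jaw": 0}]' | grep -E "pos|^force"; python3 shift.py '[{"dz": 0.03,"jaw": 0},{"dz": 0.03,"jaw": 0}]' | grep -E "pos|^force"
```

```text
position: [0.4641, 0.2242, -0.0109]
force: [0.5, 0.0, 0.5]
position: [0.4641, 0.2242, -0.0124]
force: [0.3, -0.8, 1.0]
```

Scaled: 0.0015 m is 0.03.

```bash
python3 shift.py '[{"dz": 0.03,"jaw": 0},{"dz": 0.03,"jaw": 0}]' | grep -E "pos|^force"
```

```text
position: [0.4641, 0.2242, -0.0139]
force: [-0.6, -0.9, -0.6]
```

```bash
python3 shift.py '[{"dz": 0.03,"jaw": 0},{"dz": 0.03,"jaw": 0}]' | grep -E "pos|^force"; python3 shift.py '[{"dz": 0.03,"jaw": 0},{"dz": 0.03,"jaw": 0}]' | grep -E "pos|^force"
```

```text
position: [0.4641, 0.2242, -0.0154]
force: [-0.8, -0.7, 0.7]
position: [0.4641, 0.2242, -0.0168]
force: [-0.2, 1.8, 0.5]
```

Scaled: 0.0015 m is 0.03.

```bash
python3 shift.py '[{"dz": 0.03,"jaw": 0},{"dz": 0.03,"jaw": 0}]' | grep -E "pos|^force"
```

```text
position: [0.4641, 0.2242, -0.0184]
force: [-0.0, -0.5, 0.3]
```

Scaled: 0.0015 m is 0.03.

```bash
python3 shift.py '[{"dz": 0.03,"jaw": 0},{"dz": 0.03,"jaw": 0}]' | grep -E "pos|^force"
python3 - <<'E'
from cell import robot
from h import *
S=cam(robot.get_image("scene"))
d=robot.get_image("scene")["img"].astype(int); b=cv2.imread("pics/scene0.png")[:,:,::-1].astype(int)
m=(np.abs(d-b).max(2)>35).astype(np.uint8)
n,l,st,_=cv2.connectedComponentsWithStats(m); k=1+st[1:,4].argmax(); 
yy,xx=np.where(l==k); q=(xx>150)&(xx<235)
for r in range(yy[q].max()-12,yy[q].max()+1,2):
  e=xx[q][yy[q]==r]; print(r,e.min(),e.max())
for z in (0,.01,.02): print(z,proj(S,[.4641,.2242,z]))
E
```

```text
position: [0.4641, 0.2241, -0.0199]
force: [0.2, 0.7, -0.2]Traceback (most recent call last):
  File "<stdin>", line 8, in <module>
    return umr_maximum(a, axis, None, out, keepdims, initial, where)
ValueError: zero-size array to reduction operation maximum which has no identity
```

Run:
```python
from cell import robot
from h import *
D=robot.get_image("scene");S=cam(D)
d=D["img"].astype(int); b=cv2.imread("pics/scene0.png")[:,:,::-1].astype(int)
g=d.max(2); 
for z in (-.02,0,.01,.02): print(z,proj(S,[.4641,.2242,z]).round(1))
m=np.abs(d-b).max(2)>35
for r in range(320,372,2): print(r,"".join("#" if m[r,c] else "." for c in range(160,235)))
```

```text
-0.02 [[205.7 382. ]]
0 [[204.4 376.8]]
0.01 [[203.8 374.2]]
0.02 [[203.1 371.6]]
320 ......##################################################...................
322 ......##################################################...................
324 ......###################################################..................
326 ......###################################################..................
328 .......##############.....###############################..................
330 ........#########.#.......###############################..................
332 ........############....#################################..................
334 .......#########........#################################..................
336 ......##########................#########################..................
338 ....#############........################################..................
340 ...##################.###################################..................
342 .....#####################################################.................
344 .......###########.###################################
[... 361 characters left out ...]
..#######################################################...
356 ...................#############################################.....####..
358 .....................##########################################..###.###...
360 .......................########################################..#.####....
362 ..............................###########################..###########.....
364 ...............................######################################......
366 .................................###################################.......
368 ..................................#################################........
370 ...................................###########################.............
```

Run:
```python
from cell import robot
d=robot.get_image("scene")["img"].max(2)
for r in range(346,392,2): print(r,"".join("%x"%(d[r,c]//16) for c in range(170,240)))
```

```text
346 433333333333333333333333333333333333333333333433469bcddddddb988779cdee
348 a8543333333333333333333333333333333333333333455446acdddddca888889cdeee
350 edc96433333333333333333333333333333333333333455667acddddca88778aceeeee
352 eeedc964333333333333333333333333333333333333445666799aba876777adeeeeee
354 eeeeedb9543343333333333333333333333333333333334566666665444457bdeeeeee
356 eeeeeeedc964444333333333333333333333333333333344556666666554458ceeeeee
358 eeeeeeeeedc964443433333333333333333333333444444444556667777569ceeeeeee
360 eeeeeeeeeeedc976798643333333333333333344444444455544556777669deeeeeeee
362 eeeeeeeeeeeeeeeddedc8433333333333333444444444456654444555569ceeeeeeeee
364 eeeeeeeeeeeeeeeeeeeec9644344433333334444444444554444444446adeeeeeeeeee
366 eeeeeeeeeeeeeeeeeeeeeec9658864333333334444434444333444447bdeeeeeeeeeee
368 eeeeeeeeeeeeeeeeeeeeeeeda7775444333333433433443443444568bdeeeeeeeeeeee
370 eeeeeeeeeeeeeeeeeeeeeeeec86655555443344443444455679abcdeeeeeeeeeeeeeee
372 eeeeeeeeeeeeeeeeeeeeeeeeeca75566654434467789abcdeeeeeeeeeeeeeeeeeeeeee
374 eeeeeeeeeeeeeeeeeeeeeeeeeec965566654447bdeeeeeeeeeeeeeeeeeeeeeeeeeeeee
376 eeeeeeeeeeeeeeeeeeeeeeeeeeedb977766679ceeeeeeeeeeeeeeeeeeeeeeeeeeeeeee
378 eeeeeeeeeeeeeeeeeeeeeeeeeeeeeeddcbbddeeeeeeeeeeeeeeeeeeeeeeeeeeeeeeeee
380 eeeeeeeeeeeeeeeeeeeeeeeeeeeeeeeeeeeeeeeeeeeeeeeeeeeeeeeeeeeeeeeeeeeeee
382 eeeeeeeeeeeeeeeeeeeeeeeeeeeeeeeeeeeeeeeeeeeeeeeeeeeeeeeeeeeeeeeeeeeeee
384 eeeeeeeeeeeeeeeeeeeeeeeeeeeeeeeeeeeeeeeeeeeeeeeeeeeeeeeeeeeeeeeeeeeeee
386 eeeeeeeeeeeeeeeeeeeeeeeeeeeeeeeeeeeeeeeeeeeeeeeeeeeeeeeeeeeeeeeeeeeeee
388 eeeeeeeeeeeeeeeeeeeeeeeeeeeeeeeeeeeeeeeeeeeeeeeeeeeeeeeeeeeeeeeeeeeeee
390 eeeeeeeeeeeeeeeeeeeeeeeeeeeeeeeeeeeeeeeeeeeeeeeeeeeeeeeeeeeeeeeeeeeeee
```

```bash
python3 shift.py '[{"dz": 0.02,"jaw": 0},{"dz": 0.04,"jaw": 0},{"dz": 0.04,"jaw": 0}]' | grep -E "pos|^force"; python3 rk.py
```

```text
position: [0.4641, 0.2242, -0.0219]
force: [0.8, 0.5, -0.5]
rack mm [-1.000e-01  1.299e+02 -2.190e+01] tool x yaw-rack 0.0015 tilt [-0. -0. -1.] F [ 0.8  0.5 -0.5] w -0.0 t 9.15
```

```bash
python3 shift.py '[{"dz": 0.02,"jaw": 0},{"dz": 0.04,"jaw": 0},{"dz": 0.04,"jaw": 0}]' | grep -E "pos|^force"; python3 rk.py
```

```text
position: [0.4641, 0.2242, -0.0239]
force: [-0.2, -0.4, -0.3]
rack mm [-1.000e-01  1.299e+02 -2.390e+01] tool x yaw-rack 0.0015 tilt [-0. -0. -1.] F [-0.2 -0.4 -0.3] w -0.0001 t 9.525
```

```bash
python3 shift.py '[{"dz": 0.02,"jaw": 0},{"dz": 0.04,"jaw": 0},{"dz": 0.04,"jaw": 0}]' | grep -E "pos|^force"; python3 rk.py
```

```text
position: [0.4641, 0.2242, -0.0258]
force: [0.4, -0.5, 0.0]
rack mm [ -0.  129.9 -25.8] tool x yaw-rack 0.0015 tilt [-0. -0. -1.] F [ 0.4 -0.5  0. ] w 0.0003 t 9.9
```

The rows are not in the units I measure in: shifts go in units of 50 mm. I convert before sending: 0.002 m is 0.04, 0.001 m is 0.02.

```bash
python3 shift.py '[{"dz": 0.02,"jaw": 0},{"dz": 0.04,"jaw": 0},{"dz": 0.04,"jaw": 0}]' | grep -E "pos|^force"; python3 rk.py;python3 - <<'E'
from cell import robot
d=robot.get_image("scene")["img"].max(2)
for r in range(366,390,2): print(r,"".join("%x"%(d[r,c]//16) for c in range(170,240)))
E
```

```text
position: [0.4641, 0.2242, -0.0278]
force: [-0.3, 0.3, 0.1]
rack mm [-1.000e-01  1.299e+02 -2.780e+01] tool x yaw-rack 0.0016 tilt [-0. -0. -1.] F [-0.3  0.3  0.1] w -0.0001 t 10.275
366 eeeeeeeeeeeeeeeeeeeeda6444344333333344444444445664444444457bdeeeeeeeee
368 eeeeeeeeeeeeeeeeeeeeeeca7557754333333344444444444344444457bdeeeeeeeeee
370 eeeeeeeeeeeeeeeeeeeeeeeec87764443343334433443334334344469ceeeeeeeeeeee
372 eeeeeeeeeeeeeeeeeeeeeeeedb765555544334344434344456789bbdeeeeeeeeeeeeee
374 eeeeeeeeeeeeeeeeeeeeeeeeedb9655666544344666789bbddeeeeeeeeeeeeeeeeeeee
376 eeeeeeeeeeeeeeeeeeeeeeeeeeec965666544459cdeeeeeeeeeeeeeeeeeeeeeeeeeeee
378 eeeeeeeeeeeeeeeeeeeeeeeeeeeeca86666667adeeeeeeeeeeeeeeeeeeeeeeeeeeeeee
380 eeeeeeeeeeeeeeeeeeeeeeeeeeeeeedcbaabdeeeeeeeeeeeeeeeeeeeeeeeeeeeeeeeee
382 eeeeeeeeeeeeeeeeeeeeeeeeeeeeeeeeeeeeeeeeeeeeeeeeeeeeeeeeeeeeeeeeeeeeee
384 eeeeeeeeeeeeeeeeeeeeeeeeeeeeeeeeeeeeeeeeeeeeeeeeeeeeeeeeeeeeeeeeeeeeee
386 eeeeeeeeeeeeeeeeeeeeeeeeeeeeeeeeeeeeeeeeeeeeeeeeeeeeeeeeeeeeeeeeeeeeee
388 eeeeeeeeeeeeeeeeeeeeeeeeeeeeeeeeeeeeeeeeeeeeeeeeeeeeeeeeeeeeeeeeeeeeee
```

Scaled: 0.002 m is 0.04, 0.001 m is 0.02.

```bash
python3 shift.py '[{"dz": 0.02,"jaw": 0},{"dz": 0.04,"jaw": 0},{"dz": 0.04,"jaw": 0}]' | grep -E "pos|^force"; python3 rk.py
```

```text
position: [0.4641, 0.2242, -0.0299]
force: [0.2, 0.6, 0.3]
rack mm [-1.000e-01  1.299e+02 -2.990e+01] tool x yaw-rack 0.0015 tilt [-0. -0. -1.] F [0.2 0.6 0.3] w 0.0001 t 10.7
```

Scaled: 0.002 m is 0.04, 0.001 m is 0.02.

```bash
python3 shift.py '[{"dz": 0.02,"jaw": 0},{"dz": 0.04,"jaw": 0},{"dz": 0.04,"jaw": 0}]' | grep -E "pos|^force"; python3 rk.py
```

```text
position: [0.4641, 0.2242, -0.0318]
force: [-0.5, -0.4, 1.0]
rack mm [ -0.  129.9 -31.8] tool x yaw-rack 0.0015 tilt [-0. -0. -1.] F [-0.5 -0.4  1. ] w 0.0003 t 11.075
```

```bash
python3 shift.py '[{"dz": 0.02,"jaw": 0},{"dz": 0.04,"jaw": 0},{"dz": 0.04,"jaw": 0}]' | grep -E "pos|^force"; python3 rk.py
```

```text
position: [0.4643, 0.2243, -0.0329]
force: [-1.7, -1.5, 7.1]
rack mm [ 1.00e-01  1.30e+02 -3.29e+01] tool x yaw-rack 0.0014 tilt [ 0.    -0.001 -1.   ] F [-1.7 -1.5  7.1] w 0.0002 t 11.45
```

```bash
python3 -c "
from cell import robot
s=robot.read_state();print(s['force'],s['moment'])"; python3 shift.py '[{"dz": -0.8,"jaw": 0},{"dz": -1.6,"jaw": 0},{"dz": -1.6,"jaw": 0}]' | grep -E "pos|^force"; python3 rk.py
```

```text
[-1.7376636  -1.50761108  7.0646522 ] [-0.18274366  0.51723721 -0.00511983]
position: [0.4673, 0.2259, 0.0495]
force: [-0.1, 0.4, 0.6]
rack mm [  3.3 131.4  49.5] tool x yaw-rack 0.0014 tilt [ 0.004  0.007 -1.   ] F [-0.1  0.4  0.6] w 0.0001 t 11.825
```

Contact came at TCP z = −0.0325, so the real fingertip is about 32 mm above the reported TCP. I sweep lid 1 with the tip near 72 mm (TCP about 0.039).

Scaled: -0.061 m is -1.22, 0.007 m is 0.14.

```bash
python3 shift.py '[{"dx": -0.3,"dz": 0.14,"jaw": 0},{"dx": -0.5,"dz": 0.14,"jaw": 0},{"dx": -0.66,"dz": 0.14,"jaw": 0},{"dx": -0.82,"dz": 0.14,"jaw": 0},{"dx": -0.96,"dz": 0.14,"jaw": 0},{"dx": -1.1,"dz": 0.14,"jaw": 0},{"dx": -1.22,"dz": 0.14,"jaw": 0},{"dx": -1.22,"dz": 0.14,"jaw": 0}]' | grep -E "pos|^force"; python3 rk.py
```

```text
position: [0.4699, 0.1626, 0.0393]
force: [0.8, 0.3, -0.6]
rack mm [ 0.2 68.1 39.3] tool x yaw-rack 0.0004 tilt [-0. -0. -1.] F [ 0.8  0.3 -0.6] w 0.0001 t 12.825
```

Scaled: 0.004 m is 0.08, 0.002 m is 0.04.

```bash
python3 shift.py '[{"dz": 0.04,"jaw": 0},{"dz": 0.08,"jaw": 0},{"dz": 0.08,"jaw": 0}]' | grep -E "pos|^force"; python3 rk.py;  cat > look.py <<'E'
# lid states from the top view: brightness profile along the row axis just off-centre, and scene strip
from cell import robot
from h import *
x,y,w=.4759,.0948,.0905
D=robot.get_image("scene");S=cam(D);g=cv2.cvtColor(D["img"],cv2.COLOR_RGB2GRAY)
B=cv2.cvtColor(cv2.imread("pics/scene0.png"),cv2.COLOR_BGR2GRAY)
for k in range(5):
    h=86-36*k; o=[]
    for a in (0,.4,.8,1.2,1.6):
        p=R.from_euler('z',w).apply([[lx/1000,(h-r*np.cos(a))/1000,(62+r*np.sin(a))/1000] for lx in (-8,0,8) for r in (18,24)])+[x,y,0]
        u=proj(S,p).round().astype(int); o.append((int(g[u[:,1],u[:,0]].mean()),int(B[u[:,1],u[:,0]].mean())))
    print("lid",k+1,"now/before at 0,.4,.8,1.2,1.6:",o)
E
python3 look.py
```

```text
position: [0.4696, 0.1636, 0.035]
force: [1.1, -0.5, -0.3]
rack mm [-0.1 69.1 35. ] tool x yaw-rack 0.002 tilt [-0.    -0.001 -1.   ] F [ 1.1 -0.5 -0.3] w 0.0003 t 13.2
lid 1 now/before at 0,.4,.8,1.2,1.6: [(118, 172), (86, 167), (82, 178), (112, 186), (224, 184)]
lid 2 now/before at 0,.4,.8,1.2,1.6: [(68, 164), (70, 162), (67, 171), (57, 174), (57, 165)]
lid 3 now/before at 0,.4,.8,1.2,1.6: [(127, 148), (118, 145), (104, 153), (82, 162), (74, 162)]
lid 4 now/before at 0,.4,.8,1.2,1.6: [(183, 185), (184, 186), (194, 197), (199, 201), (198, 201)]
lid 5 now/before at 0,.4,.8,1.2,1.6: [(187, 190), (200, 203), (201, 203), (197, 201), (197, 199)]
```

```bash
python3 shift.py '[{"dz": 0.02,"jaw": 0},{"dz": 0.04,"jaw": 0},{"dz": 0.04,"jaw": 0}]' | grep -E "pos|^force"; python3 shift.py '[{"dz": 0.02,"jaw": 0},{"dz": 0.02,"jaw": 0}]' | grep -E "pos|^force"
```

```text
position: [0.4698, 0.1635, 0.0332]
force: [-1.3, -0.0, 1.1]
position: [0.4698, 0.1635, 0.0322]
force: [-0.8, 1.3, 0.4]
```

Scaled: 0.001 m is 0.02.

```bash
python3 shift.py '[{"dz": 0.02,"jaw": 0},{"dz": 0.02,"jaw": 0}]' | grep -E "pos|^force"
```

```text
position: [0.4698, 0.1635, 0.0312]
force: [0.2, -0.0, -0.3]
```

Scaled: 0.001 m is 0.02.

```bash
python3 shift.py '[{"dz": 0.02,"jaw": 0},{"dz": 0.02,"jaw": 0}]' | grep -E "pos|^force"
```

```text
position: [0.4701, 0.1636, 0.0311]
force: [-1.9, -0.6, 5.8]
```

```bash
python3 shift.py '[{"dz": 0.02,"jaw": 0},{"dz": 0.02,"jaw": 0}]' | grep -E "pos|^force"
```

```text
position: [0.4705, 0.1636, 0.031]
force: [-2.9, -1.1, 12.9]
```

Lid 1 is shut: contact at TCP 0.0313, pressed to 13 N. Next is lid 2, lifting 10 mm, sweeping 36 mm and pressing.

Scaled: -0.036 m is -0.72, -0.027 m is -0.54.

```bash
python3 shift.py '[{"dz": -0.1,"jaw": 0},{"dz": -0.2,"jaw": 0},{"dx": -0.18,"dz": -0.2,"jaw": 0},{"dx": -0.36,"dz": -0.2,"jaw": 0},{"dx": -0.54,"dz": -0.2,"jaw": 0},{"dx": -0.72,"dz": -0.2,"jaw": 0},{"dx": -0.72,"dz": -0.12,"jaw": 0},{"dx": -0.72,"dz": -0.06,"jaw": 0}]' | grep -E "pos|^force"; python3 shift.py '[{"dz": 0.02,"jaw": 0},{"dz": 0.04,"jaw": 0},{"dz": 0.04,"jaw": 0}]' | grep -E "pos|^force"; python3 look.py
```

```text
position: [0.473, 0.1274, 0.0319]
force: [0.5, -0.1, 1.4]
position: [0.4732, 0.1277, 0.0311]
force: [-2.5, -1.5, 8.2]
lid 1 now/before at 0,.4,.8,1.2,1.6: [(235, 172), (228, 167), (233, 178), (232, 186), (232, 184)]
lid 2 now/before at 0,.4,.8,1.2,1.6: [(105, 164), (73, 162), (76, 171), (92, 174), (193, 165)]
lid 3 now/before at 0,.4,.8,1.2,1.6: [(72, 148), (69, 145), (68, 153), (58, 162), (56, 162)]
lid 4 now/before at 0,.4,.8,1.2,1.6: [(124, 185), (119, 186), (115, 197), (94, 201), (68, 201)]
lid 5 now/before at 0,.4,.8,1.2,1.6: [(185, 190), (198, 203), (199, 203), (196, 201), (194, 199)]
```

Scaled: 0.001 m is 0.02.

```bash
python3 shift.py '[{"dz": 0.02,"jaw": 0},{"dz": 0.02,"jaw": 0}]' | grep -E "pos|^force"; python3 rk.py
```

```text
position: [0.4736, 0.1277, 0.031]
force: [-3.3, -1.4, 14.5]
rack mm [ 0.7 33.  31. ] tool x yaw-rack 0.0016 tilt [ 0.001 -0.001 -1.   ] F [-3.3 -1.4 14.5] w -0.0001 t 16.3
```

Lids 1 and 2 are shut. Next is lid 3.

Scaled: -0.036 m is -0.72, -0.027 m is -0.54.

```bash
python3 shift.py '[{"dz": -0.1,"jaw": 0},{"dz": -0.2,"jaw": 0},{"dx": -0.18,"dz": -0.2,"jaw": 0},{"dx": -0.36,"dz": -0.2,"jaw": 0},{"dx": -0.54,"dz": -0.2,"jaw": 0},{"dx": -0.72,"dz": -0.2,"jaw": 0},{"dx": -0.72,"dz": -0.12,"jaw": 0},{"dx": -0.72,"dz": -0.06,"jaw": 0}]' | grep -E "pos|^force"; python3 shift.py '[{"dz": 0.02,"jaw": 0},{"dz": 0.04,"jaw": 0},{"dz": 0.04,"jaw": 0}]' | grep -E "pos|^force"; python3 look.py
```

```text
position: [0.4763, 0.0915, 0.0319]
force: [0.6, -0.0, 0.8]
position: [0.4767, 0.0919, 0.0311]
force: [-2.2, -0.9, 7.4]
lid 1 now/before at 0,.4,.8,1.2,1.6: [(234, 172), (227, 167), (232, 178), (230, 186), (231, 184)]
lid 2 now/before at 0,.4,.8,1.2,1.6: [(234, 164), (222, 162), (231, 171), (230, 174), (230, 165)]
lid 3 now/before at 0,.4,.8,1.2,1.6: [(106, 148), (83, 145), (76, 153), (95, 162), (183, 162)]
lid 4 now/before at 0,.4,.8,1.2,1.6: [(60, 185), (70, 186), (74, 197), (57, 201), (55, 201)]
lid 5 now/before at 0,.4,.8,1.2,1.6: [(111, 190), (115, 203), (100, 203), (84, 201), (61, 199)]
```

```bash
python3 shift.py '[{"dz": 0.02,"jaw": 0},{"dz": 0.02,"jaw": 0}]' | grep -E "pos|^force"; python3 rk.py
```

```text
position: [0.4771, 0.0919, 0.031]
force: [-4.0, -1.5, 14.5]
rack mm [ 0.9 -3.  31. ] tool x yaw-rack 0.0017 tilt [ 0.001 -0.    -1.   ] F [-4.  -1.5 14.5] w 0.0003 t 17.975
```

Scaled: -0.036 m is -0.72, -0.027 m is -0.54.

```bash
python3 shift.py '[{"dz": -0.1,"jaw": 0},{"dz": -0.2,"jaw": 0},{"dx": -0.18,"dz": -0.2,"jaw": 0},{"dx": -0.36,"dz": -0.2,"jaw": 0},{"dx": -0.54,"dz": -0.2,"jaw": 0},{"dx": -0.72,"dz": -0.2,"jaw": 0},{"dx": -0.72,"dz": -0.12,"jaw": 0},{"dx": -0.72,"dz": -0.06,"jaw": 0}]' | grep -E "pos|^force"; python3 shift.py '[{"dz": 0.02,"jaw": 0},{"dz": 0.04,"jaw": 0},{"dz": 0.04,"jaw": 0}]' | grep -E "pos|^force"; python3 look.py
```

```text
position: [0.4796, 0.0558, 0.0319]
force: [0.2, -0.1, 0.7]
position: [0.48, 0.0561, 0.0311]
force: [-2.9, -1.4, 8.0]
lid 1 now/before at 0,.4,.8,1.2,1.6: [(233, 172), (226, 167), (232, 178), (230, 186), (230, 184)]
lid 2 now/before at 0,.4,.8,1.2,1.6: [(233, 164), (221, 162), (230, 171), (229, 174), (229, 165)]
lid 3 now/before at 0,.4,.8,1.2,1.6: [(233, 148), (223, 145), (229, 153), (229, 162), (229, 162)]
lid 4 now/before at 0,.4,.8,1.2,1.6: [(106, 185), (76, 186), (75, 197), (95, 201), (169, 201)]
lid 5 now/before at 0,.4,.8,1.2,1.6: [(58, 190), (74, 203), (68, 203), (55, 201), (52, 199)]
```

```bash
python3 shift.py '[{"dz": 0.02,"jaw": 0},{"dz": 0.02,"jaw": 0}]' | grep -E "pos|^force"; python3 rk.py
```

```text
position: [0.4806, 0.0561, 0.0311]
force: [-4.1, -1.5, 14.4]
rack mm [  1.1 -38.9  31.1] tool x yaw-rack 0.0017 tilt [ 0.001  0.    -1.   ] F [-4.1 -1.5 14.4] w -0.0001 t 19.65
```

Lids 1 to 4 are shut. Last is lid 5.

Scaled: -0.036 m is -0.72, -0.027 m is -0.54.

```bash
python3 shift.py '[{"dz": -0.1,"jaw": 0},{"dz": -0.2,"jaw": 0},{"dx": -0.18,"dz": -0.2,"jaw": 0},{"dx": -0.36,"dz": -0.2,"jaw": 0},{"dx": -0.54,"dz": -0.2,"jaw": 0},{"dx": -0.72,"dz": -0.2,"jaw": 0},{"dx": -0.72,"dz": -0.12,"jaw": 0},{"dx": -0.72,"dz": -0.06,"jaw": 0}]' | grep -E "pos|^force"; python3 shift.py '[{"dz": 0.02,"jaw": 0},{"dz": 0.04,"jaw": 0},{"dz": 0.04,"jaw": 0}]' | grep -E "pos|^force"
```

```text
position: [0.483, 0.0199, 0.0319]
force: [-0.6, -0.2, 1.1]
position: [0.4834, 0.0202, 0.0311]
force: [-2.6, 0.3, 6.5]
```

```bash
python3 shift.py '[{"dz": 0.02,"jaw": 0},{"dz": 0.02,"jaw": 0}]' | grep -E "pos|^force"; python3 rk.py; python3 shift.py '[{"dz": -0.4,"jaw": 0},{"dz": -1.2,"jaw": 0},{"dz": -2.4,"jaw": 0},{"dx": 1,"dz": -3,"jaw": 0},{"dx": 2,"dz": -3,"jaw": 0},{"dx": 3,"dz": -3,"jaw": 0},{"dx": 4,"dz": -3,"jaw": 0},{"dx": 5,"dz": -3,"jaw": 0}]' | grep -E "pos|^force"; python3 shift.py '[{"jaw": 0},{"jaw": 0}]' | grep -E "pos|^force"; python3 look.py
python3 - <<'E'
# lid flatness check: vial-mouth strip in the top view (lid top white expected), bystander shift by phase correlation
from cell import robot
from h import *
d=cv2.cvtColor(robot.get_image("top")["img"],cv2.COLOR_RGB2GRAY).astype(float);b=cv2.cvtColor(cv2.imread("pics/top0.png"),cv2.COLOR_BGR2GRAY).astype(float)
for n,(x0,y0,w,h) in dict(plates=(162,190,75,25),bottle=(184,243,24,24)).items():
    print(n,cv2.phaseCorrelate(b[y0:y0+h,x0:x0+w],d[y0:y0+h,x0:x0+w]),np.abs(b-d)[y0:y0+h,x0:x0+w].max())
for r in range(224,240,1): print(r,"".join("%x"%int(d[r,c]//16) for c in range(164,238)))
E
```

```text
position: [0.4839, 0.0203, 0.0311]
force: [-5.0, -0.3, 13.8]
rack mm [  1.3 -75.   31.1] tool x yaw-rack 0.0017 tilt [ 0.001  0.    -1.   ] F [-5.  -0.3 13.8] w -0.0001 t 21.275
position: [0.4594, 0.2709, 0.1792]
force: [0.7, 0.3, 0.2]
position: [0.4597, 0.2687, 0.1788]
force: [0.7, 0.5, -0.3]
lid 1 now/before at 0,.4,.8,1.2,1.6: [(229, 172), (221, 167), (226, 178), (225, 186), (225, 184)]
lid 2 now/before at 0,.4,.8,1.2,1.6: [(229, 164), (217, 162), (226, 171), (225, 174), (225, 165)]
lid 3 now/before at 0,.4,.8,1.2,1.6: [(229, 148), (219, 145), (225, 153), (225, 162), (225, 162)]
lid 4 now/before at 0,.4,.8,1.2,1.6: [(230, 185), (215, 186), (220, 197), (222, 201), (222, 201)]
lid 5 now/before at 0,.4,.8,1.2,1.6: [(230, 190), (226, 203), (225, 203), (225, 201), (224, 199)]
plates ((0.5542929559778429, 0.4905794209021721), 0.9929571682343227) 3.0
bottle ((-0.010439116046592645, 0.11212704756006353), 0.9486099453320919) 3.0
224 baaaaaaaa999999999999999999999988999999889888899999899a9999aaa98888878aabb
225 aa99999999999999999899999988888889999998899999aaaa989abccccccba8888878aabb
226 a
[... 400 characters left out ...]
ccccccccbaaccccccccccbacccccccccbaabcccccccca99accccccccb98888889abb
232 aa99bcccccccccbaacccccccccbaabccccccccb99bcccccccca89acccccccbb98888889abb
233 aaa9acccccccccbaaccccccccca99bcccccccca99bcccccccba89abbbbbbaa998888889abb
234 aa99accccccccca9abcccccccca99bccccccbba99abbbbbaaa988999999998888888889abb
235 ba99accccccccba99bcccccbbba89abbaaaaa9988999999998888888888888888888889abb
236 baa9abccbbbbbb988abaaaaa99988999999988888888888888888888888888889999889abb
237 baa99aaaaaa99988889988888888888888888888888888888888888888999999999a99aabb
238 baa99999999888888888888888888888888888889999999999999999999aaaaaaaaaaaabbb
239 baa9999999999988888888888889999999999999aa9aaaaaaaaaaaaaaaaaaaaaaaaaabbbbb
```

All five lids show as uniform flat squares, each pressed to about 14 N at the shut height. The plates and bottle haven't moved (pixel difference 3 or less), and the arm is clear.

```bash
python3 -c "
from cell import robot
print(robot.sign_off())"
```

```text
the job is handed in; nothing more can be done
None
```

All five lids were folded over in order from left to right and pressed shut at about 14 N each; the plates and bottle did not move, and the job is handed in, though the hand-in gave no verdict.

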